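# Close the cam clamp with the T-handled hex key

## Task

Take the big T-handled hex key out of its wooden stand and fit it into the socket of the cam screw, which sits out of sight at the bottom of the bore in the clamp: rest it on the screw with only a light touch and turn it until it drops fully in, without forcing it. Then turn the screw clockwise as far as it goes, so that the jaw closes on the wood, and leave the key standing in the socket. Leave everything else where it is.

Things in the scene. Friction and masses are not known exactly. Their poses are not given: they have to be found in the camera images.
- t_key: Loose dark steel T-handled hex key, 0.4 kg, standing upright in the wooden stand. Origin: centre of its lower end (tip); z runs up the shank. Lowest 60 mm: straight hexagon, 27 mm across flats (31.2 mm across corners), two of its flats facing along x. Above it a round neck 12 mm thick up to 105 mm, then the T-bar, 105 to 121 mm above the tip.
- key_bar (a point): Middle of the key's T-bar, 113 mm above its tip: the place to grip. The bar runs along the key's x axis, is straight, 90 mm long, 16 mm wide (y) and 16 mm high; beside the neck there is room for the fingertips below the bar.
- stand: Wooden block fixed to the table, 64 (x) x 120 (y) x 50 mm high. In its middle a vertical blind hole 33 mm in diameter with its floor 8 mm above the table, on which the key's tip stands; a 12 mm hole to each side. Origin: centre of its underside.
- clamp: Cam clamp fixed to the table. Origin: on the table under the bore's axis; z up. Grey housing 82 (x) x 68 (y) mm, 60 mm high, holds the bore. Towards -y follow the sliding jaw, the oak workpiece (fixed) and the fixed stop, all on a base plate 90 mm wide from y = +47 to -133 mm; nothing is higher than 60 mm.
- bore (a point): Centre of the mouth of the vertical bore, on the top of the clamp's housing, 60 mm above the table; axes as the clamp's. The bore is 33 mm in diameter with a 45 degree funnel at the mouth (43 mm wide, 5 mm deep) and leads 26 mm down to the cam screw. Until the key is in the socket the clamp bears under 45 N of pressing or twisting; 5 to 15 N is right.
- screw_face (a point): Centre of the cam screw's top face, 34 mm above the table, at the bottom of the bore; axes as the clamp's, NOT the hexagon's. In it a hexagon socket on the same axis: 28 mm across flats, 16 mm deep (floor 18 mm above the table). The hexagon's angle about the vertical is unknown and differs every time (it repeats every 60 degrees); the key drops in within about 4 degrees of it.
- cam (a joint): Angle of the cam screw: 0 open (a stop: it turns no further anticlockwise), growing as it is turned clockwise seen from above, to 0.8 rad at the other stop, where the jaw has moved 5 mm and meets the wood. Stiff (friction 0.2 N m), stays where left, not turned by light rubbing on its face. Key and socket have about 4 degrees of play either way.
- tape_measure: Bystander, loose: tape measure, 38x73x66 mm. Leave alone. Origin: centre of its underside.
- wedge_1: Bystander, loose: wooden wedge, 32x110x21 mm, lying beside the clamp. Leave alone. Origin: centre of its underside.
- star_knob: Bystander, loose: black star knob, 50 mm across, 27 mm high, beside the wooden stand. Leave alone. Origin: centre of its underside.
- hex_key: Bystander, loose: small L-shaped hex key, 8 mm, 49x114x7 mm: too small for this screw, not to be used. Leave alone. Origin: centre of its underside.
Mind the look-alikes: they are no part of the job. There is more than one size of the t_key; the job needs the larger.

How it is judged:
By the outcome, as a careful person would: the job done as asked, in the order asked, and still so for the second after the job is handed in, with the robot touching nothing.
It also fails if it takes over 56 s, if anything falls off the work surface, if the arm or the gripper's body presses on something with over 40 N, if the wrist force passes 120 N, or if a joint passes its speed limit or range.

## Robot

A 6-joint arm with a two-finger parallel gripper is mounted at the origin on the work surface; the furniture and walls round the work are solid. World frame = base frame: x ahead of the robot, y to its left, z up, the work surface at z = 0. Lengths are in mm, angles in rad, forces in N, time in s.
With the tool pointing down it reaches from about 300 to 775 mm from the base axis. Payload 14.6 kg.
Tool frame: the origin (TCP) lies on the centre line of the jaws, within the pads' length; the fingertips stand 19 mm ahead of it and the grasp point (between the pads) is the TCP (bot.tip_reach is the distance from the TCP to the fingertips, in mm); z points along the fingers, y is the line along which they close (so a half turn about z gives the same grasp; the last joint's range is limited). The gripper opens to 85 mm and grips with 20 to 120 N. Pads are 22 mm wide; open, the fingers measure 114 mm over their backs; the gripper's body (76 mm by 85 mm) begins 54 mm behind the grasp point. The pads swing forward as they close: fully open they stand 13 mm farther back than shut.
Start: joints at [1.219, 0.3, 1.521, -0, 1.321, -0.067], TCP at [154.529, 527.836, 250.281] pointing down, gripper open.
Joint ranges: [-3.03, 3.03], [-0.79, 2.21], [0.23, 2.52], [-1.04, 4.18], [0, 3.07], [-2.55, 2.55]. Speed limits (rad/s): [2.22, 2.22, 2.57, 3.14, 3.14, 3.14].

## Interface

Orientations are given as a unit quaternion [w, x, y, z].
In Python, from rig import bot gives the robot as it stands. Calls block until the motion is done:
- bot.move_to(position, orientation): joint-space move of the TCP to a pose.
- bot.servo_line(position, attitude=None, speed=150, until_force=None): straight line of the TCP; attitude=None keeps the orientation; speed is the mean speed in mm/s. With until_force (N) it stops when the force on the tool has changed by that much, and returns True; else False.
- bot.move_joints(angles): joint-space move.
- bot.move_gripper(opening, grip_force=None): finger opening in mm; grip_force is the grip in N (None keeps the last); returns when the fingers have stopped.
- bot.dwell(seconds).
- bot.ik(position, orientation): joint angles nearest the present ones, or None.
- bot.read_state(): the state.
- bot.read_camera(name): name is "scene" or "side" or "wrist"; returns a dict with "image" (384x512x3 uint8, blue, green, red), "depth" (384x512 float32, mm along the optical axis (not along the pixel's ray), 0 where there is no reading), "fovy" (degrees; the focal length in pixels is half the picture's height over the tangent of half this angle, whatever the lens; pixels are square), "cx", "cy" (the principal point, pixels), "k1" (the pictures are not rectified: a ray, as slopes to the right and down, at radius r is drawn at 1 + k1 r^2 times it, then the intrinsics apply), "eye" and "attitude" of the camera in the world; the wrist camera has in their place "mount" (4x4, takes a point from camera to tool coordinates, whose origin is the TCP and whose axes are the flange's). Camera axes: x right, y down, z forward; pixel columns grow to the right and rows downward; lengths in mm; the calibration is good to about 2 mm. A picture is of the moment at which its call begins: read the wrist's pose just before it.
A pose or a line that the arm cannot do raises bot.MotionError and nothing moves.
- bot.finish_job(): hands the job in; it is judged then, once.
The state is a dict: "clock": time; "joint_positions": joint angles; "qvel": joint speeds; "effort": joint torques, N m; "ee_pos": TCP position; "tool_rot": TCP orientation; "ft_force": force on the tool from outside, world axes, zero at the start; "moment": the same for the moment, N m; "grip_width": finger opening in mm; "grip_force": force on a finger pad.
Only numpy, scipy, OpenCV 4.12 (cv2) and the standard library are available. Lean on these libraries where they do the work, as an engineer would, in place of code of your own. Each camera call takes 0.05 s, during which the arm holds its last target. There are 200 camera calls.

## Working session

There is one attempt and no reset: what is moved stays moved. The work goes in short steps, each a Python script; the robot and the scene stay as the last script left them, time stands still between calls to the robot, and variables do not carry over. Pictures are saved under pics/ and viewed, at most 10 in all, crops included, and the job is handed in when it is done.

```bash
mkdir -p pics; cat > h.py <<'E'
import numpy as np, cv2
from scipy.spatial.transform import Rotation as R
from rig import bot
def rot(q): return R.from_quat([q[1],q[2],q[3],q[0]])
def quat(r): q=r.as_quat(); return [q[3],q[0],q[1],q[2]]
def down(yaw): # tool z down, tool y (closing) at world angle yaw
    y=np.array([np.cos(yaw),np.sin(yaw),0]); z=np.array([0,0,-1.]); x=np.cross(y,z)
    return quat(R.from_matrix(np.c_[x,y,z]))
def snap(n):
    s=bot.read_state(); c=bot.read_camera(n)
    if n=="wrist":
        T=np.eye(4);T[:3,:3]=rot(s["tool_rot"]).as_matrix();T[:3,3]=s["ee_pos"]; T=T@np.array(c["mount"])
    else:
        T=np.eye(4);T[:3,:3]=rot(c["attitude"]).as_matrix();T[:3,3]=c["eye"]
    c["T"]=T; return c
def ray(c,u,v):
    f=192/np.tan(np.radians(c["fovy"])/2); K=np.array([[f,0,c["cx"]],[0,f,c["cy"]],[0,0,1.]])
    p=cv2.undistortPoints(np.array([[[u,v]]],float),K,np.array([c["k1"],0,0,0.]))[0,0]
    return np.array([p[0],p[1],1.])
def at_z(c,u,v,z):
    d=c["T"][:3,:3]@ray(c,u,v); e=c["T"][:3,3]; return e+d*(z-e[2])/d[2]
def at_d(c,u,v):
    d=c["depth"][int(round(v)),int(round(u))]; return (c["T"]@np.r_[ray(c,u,v)*d,1])[:3]
E
python3 - <<'E'
from h import *
import pickle
s=bot.read_state();print({k:np.round(v,3) for k,v in s.items()})
for n in("scene","side","wrist"):
    c=snap(n);pickle.dump(c,open(n+".pkl","wb"));print(n,c["T"].round(2).tolist(),c["fovy"],c["k1"])
    cv2.imwrite(f"pics/{n}0.png",cv2.resize(c["image"],(800,600),interpolation=cv2.INTER_CUBIC))
E
```

```text
{'clock': np.float64(0.0), 'joint_positions': array([ 1.219,  0.3  ,  1.522, -0.   ,  1.321, -0.067]), 'qvel': array([-0.001, -0.001,  0.002,  0.001,  0.003,  0.001]), 'effort': array([ 2.0000e-03, -5.4351e+01, -3.6179e+01, -0.0000e+00,  4.0000e-03,
        0.0000e+00]), 'ee_pos': array([154.473, 527.655, 249.738]), 'tool_rot': array([-0.   ,  0.142,  0.99 , -0.001]), 'ft_force': array([0.577, 0.311, 0.082]), 'moment': array([ 0.021, -0.004,  0.018]), 'grip_force': np.float64(0.0), 'grip_width': np.float64(85.178)}
scene [[-0.67, 0.41, -0.61, 1085.24], [0.74, 0.36, -0.57, 463.15], [-0.01, -0.84, -0.55, 568.82], [0.0, 0.0, 0.0, 1.0]] 52.17820136077368 -0.03550737057521823
side [[1.0, -0.03, 0.03, 525.92], [-0.05, -0.7, 0.72, -607.07], [-0.0, -0.72, -0.7, 694.61], [0.0, 0.0, 0.0, 1.0]] 50.67014632583855 0.0427061718435002
wrist [[0.28, 0.91, 0.3, 79.65], [0.96, -0.27, -0.09, 550.48], [-0.0, 0.31, -0.95, 372.26], [0.0, 0.0, 0.0, 1.0]] 70.17078636462959 -0.048009659956378854
```

View pics/scene0.png

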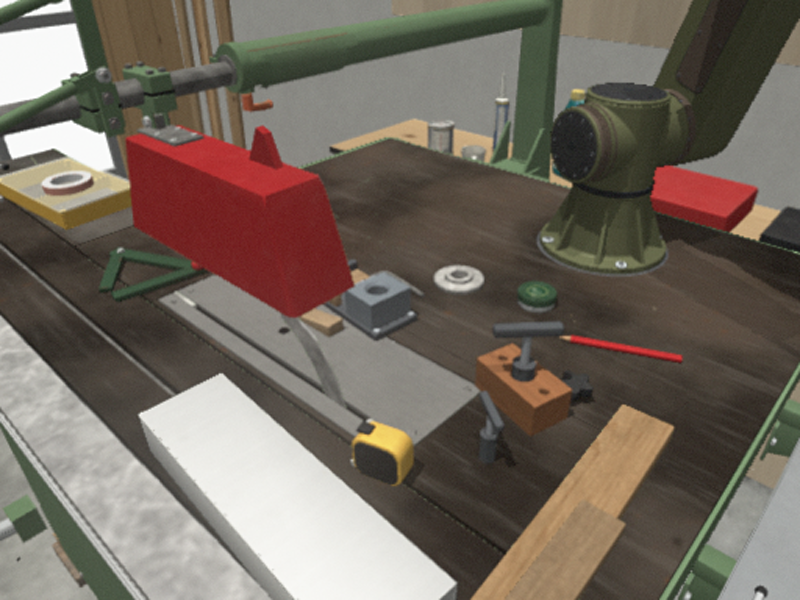

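View pics/side0.png

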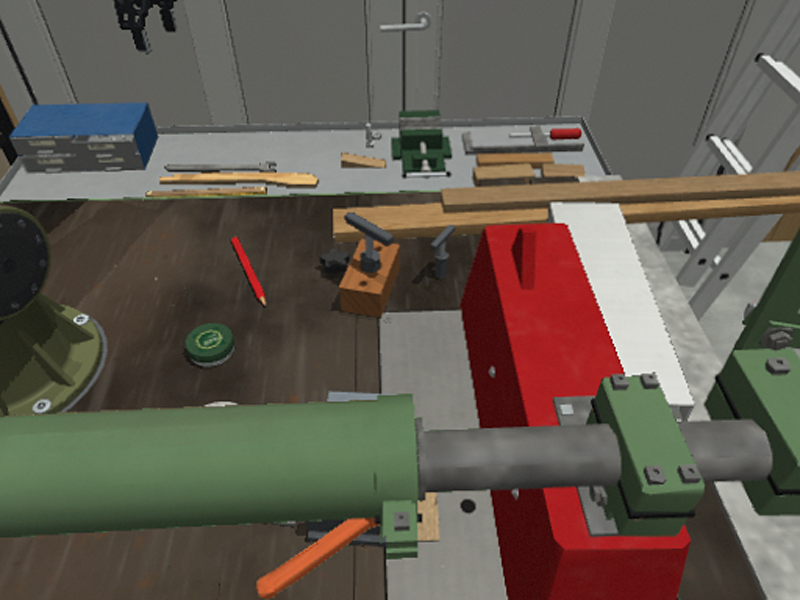

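The scene view shows the large T-key in the stand (bar 528,329; stand 523,385), the grey clamp with its bore at (378,288), the red saw guard at (240,220) and a green beam across (390,50). The possible look-alikes are the small T-key at (488,425), which stands on the table outside the stand, and the L hex key near the clamp. I choose the one in the stand.

```bash
python3 - <<'E'
from h import *
import pickle
c=pickle.load(open("scene.pkl","rb")); k=.64
for n,u,v in [("barL",497,330),("barR",561,328),("barmid",528,328),("small barT",487,397),("small barB",496,424),("bore rim",378,276),("houscornL",343,296),("housR",412,284),("hous front",375,319),("hous back",385,274),("standL",478,360),("stand front",530,404),("stand right",569,390),("stand back",512,347),("beam L",240,70),("beam mid",380,45),("beam R",530,15),("redtop front",310,180),("red L",130,145),("red R",350,285),("red blow",290,315),("upright",540,120),("bracket",150,95)]:
    print(n,at_d(c,u*k,v*k).round(0))
print("bore@60",at_z(c,378*k,288*k,60),"bar@121",at_z(c,528*k,327*k,129))
c=pickle.load(open("side.pkl","rb"))
for n,u,v in [("beam",100,460),("beam2",400,440),("shaft",520,455),("beamtop",300,403),("beambot",300,510),("red",500,300),("redtop",560,240),("orange",320,555),("barL",350,217),("barR",388,240),("pipe",150,440),("smalltop",443,238)]:
    print(n,at_d(c,u*k,v*k).round(0))
im=pickle.load(open("scene.pkl","rb"))["image"]
a=cv2.resize(im[165:285,200:390],(798,504),interpolation=cv2.INTER_CUBIC)
cv2.imwrite("pics/crop1.png",a)
E
```

```text
barL [545. 119. 127.]
barR [487. 177. 127.]
barmid [516. 147. 128.]
small barT [615. 158.  84.]
small barB [644. 192.  83.]
bore rim [ 468. -169.   63.]
houscornL [ 523. -197.   38.]
housR [ 376. -176.    4.]
hous front [ 530. -116.   32.]
hous back [ 453. -168.   60.]
standL [527.  82.  50.]
stand front [555. 184.  49.]
stand right [500. 208.  50.]
stand back [471. 100.  51.]
beam L [ 543. -371.  375.]
beam mid [ 244. -370.  370.]
beam R [-257. -374.  371.]
redtop front [649. -93. 301.]
red L [ 717. -415.  294.]
red R [634. -51. 166.]
red blow [726. -59. 162.]
upright [-334. -363.  113.]
bracket [ 694. -365.  368.]
bore@60 [ 492.42960241 -145.05651886   60.        ] bar@121 [515.53524812 146.14824686 129.        ]
beam [ 377. -418.  402.]
beam2 [ 534. -417.  407.]
shaft [ 602. -413.  382.]
beamtop [ 478. -383.  398.]
beambot [ 479. -437.  375.]
red [ 633. -204.  300.]
redtop [ 705. -123.  301.]
orange [ 483. -429.  303.]
barL [486. 161. 127.]
barR [540. 106. 124.]
pipe [ 401. -409.  405.]
smalltop [627. 164.  79.]
```

View pics/crop1.png

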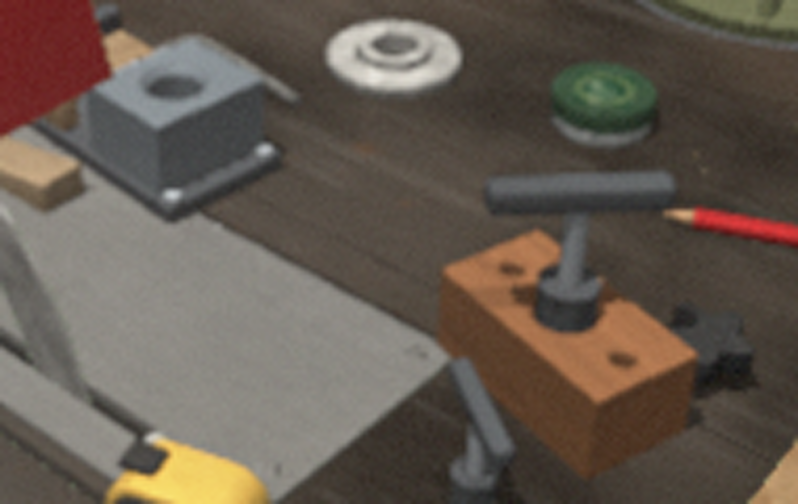

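View pics/wrist0.png

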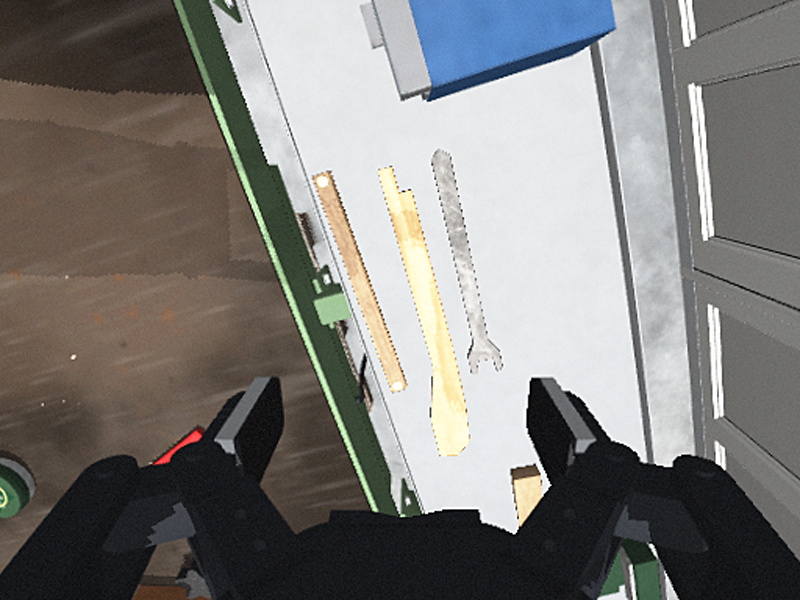

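The crop confirms the larger key: its collar sits in the stand's hole and the bar is about 90 mm long, lying at −45° with its top at z≈129. The small T-key stands loose on the table beside it. Next I take paired wrist views with opposite yaws, which cancels the mount bias.

```bash
python3 - <<'E'
from h import *
import pickle
v=[]
for i,(p,y) in enumerate([((515,147,250),45),((515,147,250),-128),((492,-145,200),-110),((492,-145,200),70)]):
    bot.move_to(p,down(np.radians(y))); bot.dwell(.2)
    c=snap("wrist"); v.append(c); s=bot.read_state()
    print(i,s["clock"],s["ee_pos"].round(1),s["joint_positions"].round(2))
pickle.dump(v,open("v.pkl","wb"))
a=np.vstack([np.hstack([cv2.resize(v[j]["image"],(400,300),interpolation=cv2.INTER_AREA) for j in r]) for r in((0,1),(2,3))])
cv2.imwrite("pics/v.png",a)
E
```

```text
0 2.3 [514.9 147.4 250. ] [ 0.21  0.27  1.56  0.    1.31 -0.58]
1 5.1 [515. 147. 250.] [ 0.21  0.27  1.56 -0.    1.31  2.44]
2 6.4917 [ 492.3 -144.4  200.1] [-0.36  0.27  1.69  0.    1.19  1.56]
3 9.3917 [ 492. -145.  200.] [-0.36  0.27  1.69 -0.    1.19 -1.58]
```

View pics/v.png

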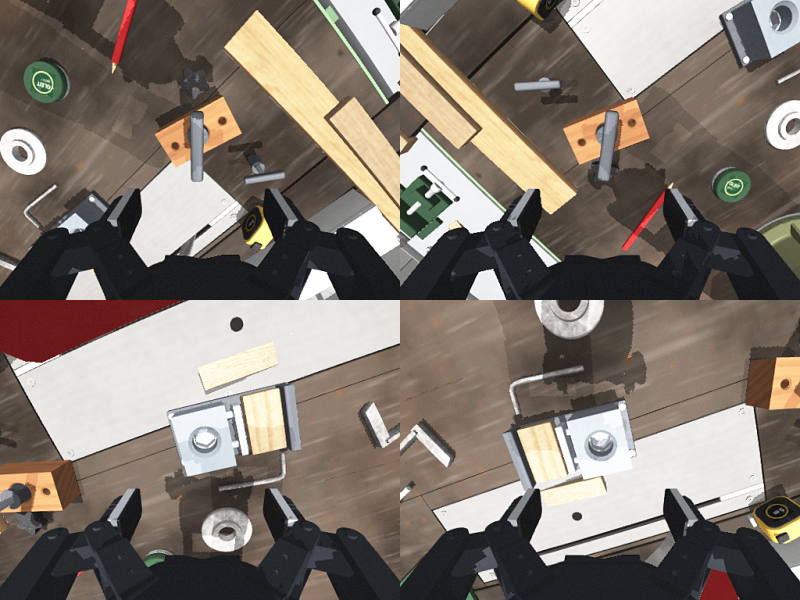

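The mosaic shows the key bar at about (251,186) and (262,187) in views 0 and 1, and the bore at about (261,179) and (256,186) in views 2 and 3. I'll enlarge those four areas.

```bash
python3 - <<'E'
from h import *
import pickle
v=pickle.load(open("v.pkl","rb"))
o=[(181,133),(192,135),(191,127),(186,134)]
t=[cv2.resize(v[j]["image"][y:y+105,x:x+140],(400,300),interpolation=cv2.INTER_CUBIC) for j,(x,y) in enumerate(o)]
cv2.imwrite("pics/vz.png",np.vstack([np.hstack(t[:2]),np.hstack(t[2:])]))
E
```

```text
(no output)
```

View pics/vz.png

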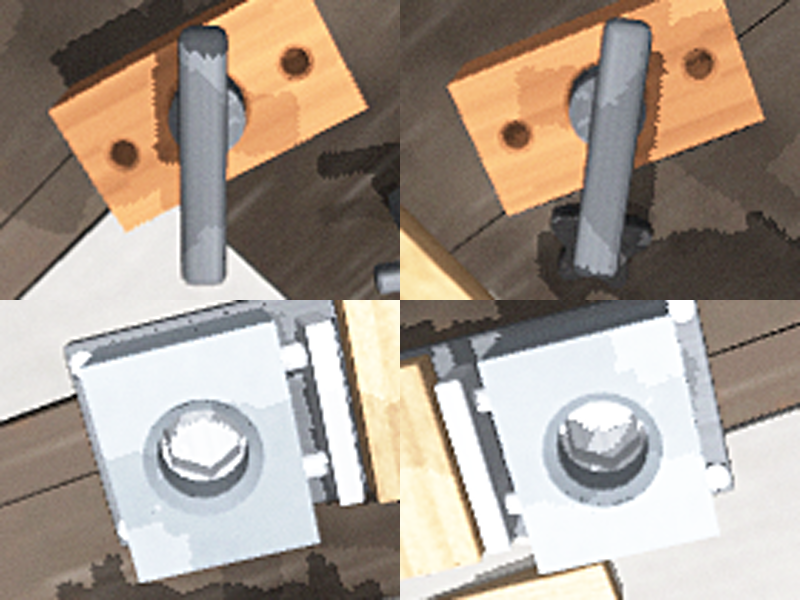

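```bash
python3 - <<'E'
from h import *
import pickle
v=pickle.load(open("v.pkl","rb"))
def cloud(c,x0,x1,y0,y1):
    us,vs=np.meshgrid(range(x0,x1),range(y0,y1)); 
    return np.array([at_d(c,a,b) if c["depth"][b,a]>0 else [0,0,-99] for a,b in zip(us.ravel(),vs.ravel())])
for j,(x,y) in enumerate([(181,133),(192,135)]):
    P=cloud(v[j],x,x+140,y,y+105); Q=P[(P[:,2]>121)&(P[:,2]<140)][:,:2]
    r=cv2.minAreaRect(Q.astype(np.float32)); print("bar",j,len(Q),Q.mean(0).round(1),r, np.median(P[P[:,2]>121][:,2]))
# bore: eyes and depth
for j,(u,w) in [(2,(191+203/2.857,127+155/2.857)),(3,(186+203/2.857,134+149.5/2.857))]:
    print("bore eye",j,at_z(v[j],u,w,60).round(1))
    P=cloud(v[j],int(u)-35,int(u)+35,int(w)-35,int(w)+35); print("top z",np.median(P[:,2]))
def P2px(c,p):
    q=np.linalg.inv(c["T"])@np.r_[p,1]; X=q[:2]/q[2]; X=X*(1+c["k1"]*(X@X))
    f=192/np.tan(np.radians(c["fovy"])/2); return X*f+[c["cx"],c["cy"]]
def rect(c,ctr,z,h=30,n=390):
    g=np.linspace(-h,h,n); m=np.array([[P2px(c,(ctr[0]+a,ctr[1]+b,z)) for a in g] for b in -g],np.float32)
    im=cv2.remap(c["image"],m[...,0],m[...,1],cv2.INTER_CUBIC)
    for rr in ((21.5,16.5) if z==60 else (16.5,)): cv2.circle(im,(n//2,n//2),int(rr/h*n/2),(0,0,255),1)
    return im
C=[at_z(v[2],191+203/2.857,127+155/2.857,60),at_z(v[3],186+203/2.857,134+149.5/2.857,60)]
a=np.vstack([np.hstack([rect(v[j],C[j-2],z,h,300) for j in(2,3)]) for z,h in((60,26),(34,18))])
cv2.imwrite("pics/rect.png",a)
E
```

```text
bar 0 1483 [509.1 145. ] ((511.36328125, 142.51763916015625), (15.940313339233398, 89.14558410644531), 44.237152099609375) 127.53274479635348
bar 1 1500 [514.4 140.4] ((512.1918334960938, 142.3639373779297), (16.055999755859375, 89.31607818603516), 44.86606216430664) 127.49932226319142
bore eye 2 [ 495.5 -148.3   60. ]
top z 58.48729072272698
bore eye 3 [ 494.2 -146.8   60. ]
top z 58.45694106848626
```

View pics/rect.png

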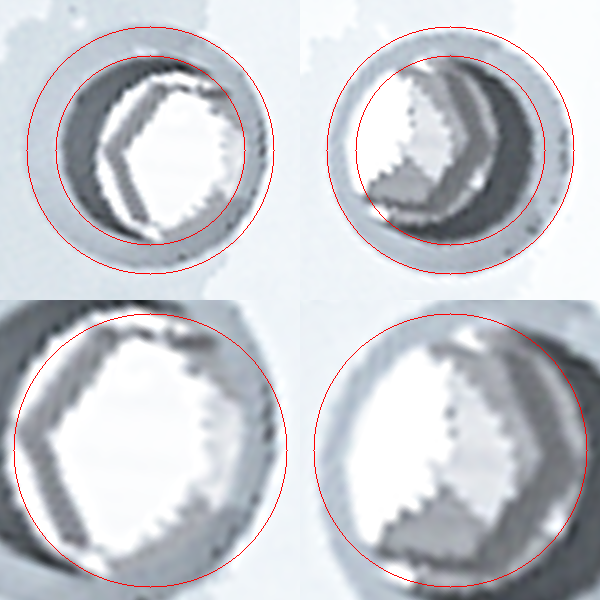

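The rectified views confirm the bore at about (494.9, −147.5), with the rim matching the 43 mm circle. The socket shows a corner near −5° (mod 60). Key bar: centre (511.8, 142.4), running at −45.5°, 89×16 mm as specified. Grasping it now.

```bash
python3 - <<'E'
from h import *
q=down(np.radians(44.5)); X,Y=511.8,142.4
def st(t):
    s=bot.read_state(); print(t,round(s["clock"],1),s["ee_pos"].round(1),s["ft_force"].round(1),s["moment"].round(2),round(s["grip_width"],1),round(s["grip_force"]))
bot.move_to((X,Y,230),q)
print(bot.servo_line((X,Y,121),speed=120,until_force=10)); st("at")
bot.move_gripper(10,grip_force=90); st("grip")
bot.servo_line((X,Y,222),speed=100); st("lift")
bot.servo_line((494.9,-147.5,222),attitude=down(np.radians(67)),speed=180); bot.dwell(.2); st("over")
c=snap("wrist"); cv2.imwrite("pics/held.png",c["image"])
E
```

```text
False
at 11.6 [512.2 142.4 121.7] [-0.2  0.  -0. ] [ 0.03 -0.07  0.06] 85.4 0
grip 12.2 [511.9 142.4 121.3] [-1.1 -2.3  4.1] [-0.15  0.24  0.06] 14.4 88
lift 13.4 [511.5 142.4 221.3] [-0.5 -0.  -3.4] [-0.03 -0.05 -0.  ] 14.6 88
over 15.3 [ 495.  -147.1  222. ] [-0.6 -0.4 -3. ] [-0.01  0.01  0.03] 14.6 88
```

View pics/held.png

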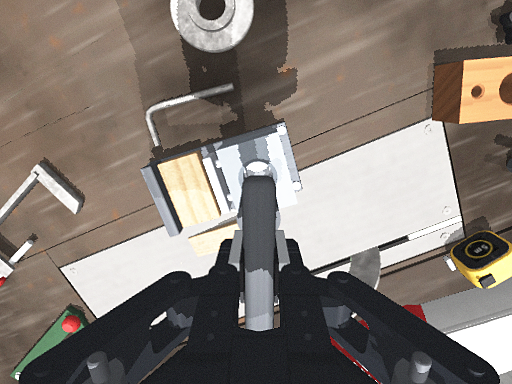

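The key is held upright between the pads, with the bar along the image centre line. Now the descent with a light touch.

```bash
python3 - <<'E'
from h import *
def st(t):
    s=bot.read_state(); print(t,round(s["clock"],1),s["ee_pos"].round(1),s["ft_force"].round(1),s["moment"].round(2),round(s["grip_width"],1)); return s
X,Y=494.9,-147.5
bot.servo_line((X,Y,177),speed=100); bot.dwell(.2); st("pre")
print(bot.servo_line((X,Y,143),speed=20,until_force=7)); s=st("touch")
bot.dwell(.2); st("settled")
E
```

```text
pre 16.2 [ 495.1 -147.6  177.6] [ 0.1 -1.  -3.8] [-0.03  0.   -0.  ] 14.5
True
touch 17.5 [ 495.1 -147.6  146.8] [-0.2  0.1  6.2] [ 0.03  0.07 -0.07] 14.7
settled 17.7 [ 495.  -147.6  146.8] [-1.2  0.4  5.4] [ 0.07  0.1  -0.03] 14.4
```

The tip rests on the screw face at TCP z=146.8, as predicted, with about 9 N. I'll turn it clockwise in small steps and probe at each one.

```bash
python3 - <<'E'
from h import *
def st(t):
    s=bot.read_state(); print(t,round(s["clock"],1),s["ee_pos"].round(1),s["ft_force"].round(1),s["moment"].round(2)); return s
X,Y=494.9,-147.5
for yaw in range(67,34,-3):
    s=bot.read_state(); z=s["ee_pos"][2]
    if s["clock"]>32: break
    bot.servo_line((X,Y,147.3),attitude=down(np.radians(yaw)),speed=40)
    hit=bot.servo_line((X,Y,140),speed=20,until_force=7); s=st(f"{yaw} {hit}")
    if s["ee_pos"][2]<144: break
E
```

```text
67 True 18.2 [ 495.2 -147.6  146.7] [-0.4  0.5  6.3] [0.1  0.21 0.01]
64 True 18.7 [ 495.2 -147.6  146.7] [-0.9  0.5  5.7] [ 0.06  0.24 -0.06]
61 True 19.1 [ 495.1 -147.6  146.6] [-0.6 -0.2  6.2] [0.1  0.18 0.01]
58 True 19.6 [ 495.  -147.6  146.1] [-1.6 -0.3 -3.2] [-0.1   0.27 -0.  ]
55 False 20.4 [ 494.8 -147.5  139.8] [-1.6 -1.1 -4.1] [-0.19  0.26  0.05]
```

It dropped in at 55°, matching the estimate. Next: seat it on the floor, then turn clockwise.

```bash
python3 - <<'E'
from h import *
def st(t):
    s=bot.read_state(); print(t,round(s["clock"],1),s["ee_pos"].round(1),s["ft_force"].round(1),s["moment"].round(2),round(s["grip_width"],1)); return s
X,Y=494.9,-147.5
print(bot.servo_line((X,Y,128),speed=20,until_force=6)); s=st("seat")
z=s["ee_pos"][2]+.3
for yaw in [47,39,31,23,16,11,7,4,2,0,-2,-4]:
    bot.servo_line((X,Y,z),attitude=down(np.radians(yaw)),speed=60); bot.dwell(.1); s=st(yaw)
    if abs(s["moment"][2])>1.5 or s["clock"]>42: break
E
```

```text
True
seat 20.8 [ 494.9 -147.6  131.2] [-2.  -0.8  7.5] [-0.1   0.39 -0.02] 14.7
47 21.2 [ 494.9 -147.5  131.4] [-1.5 -1.1 -1.6] [-0.33  0.48 -0.  ] 14.3
39 21.6 [ 494.8 -147.5  131.4] [-2.3 -1.3 -2.8] [-0.49  0.54  0.01] 14.6
31 22.0 [ 494.8 -147.5  131.4] [-1.2 -2.  -3.2] [-0.56  0.57  0.01] 14.3
23 22.4 [ 494.8 -147.5  131.4] [-2.  -2.9 -3.8] [-0.59  0.64 -0.01] 14.4
16 22.8 [ 494.8 -147.5  131.4] [-2.7 -2.4 -4.1] [-0.61  0.64  0.02] 14.3
11 23.1 [ 494.9 -147.5  131.4] [-2.  -2.1 -3.2] [-0.61  0.75  0.03] 14.4
7 23.5 [ 494.9 -147.5  131.4] [-2.7 -2.9 -4. ] [-0.6   0.72  0.05] 14.5
4 23.8 [ 494.9 -147.5  131.4] [-2.1 -2.8 -3.3] [-0.64  0.73  0.05] 14.3
2 24.2 [ 494.9 -147.5  131.4] [-3.2 -2.8 -4.5] [-0.64  0.7   0.06] 14.5
0 24.5 [ 494.9 -147.5  131.5] [-2.6 -1.9 -4.4] [-0.63  0.76  0.45] 14.4
-2 24.9 [ 494.9 -147.5  131.5] [-2.2 -1.8 -5.2] [-0.6   0.71  1.04] 14.3
-4 25.2 [ 495.  -147.5  131.5] [-2.8 -2.9 -5.1] [-0.53  0.51  1.61] 14.5
```

Torque rose steadily from about 0°, i.e. after about 46° of cam travel, so that is the end stop. I'll relax the wind-up within the play, release, retreat and check.

```bash
python3 - <<'E'
from h import *
def st(t):
    s=bot.read_state(); print(t,round(s["clock"],1),s["ee_pos"].round(1),s["ft_force"].round(1),s["moment"].round(2),round(s["grip_width"],1)); return s
X,Y=494.9,-147.5
bot.servo_line((X,Y,131.1),attitude=down(np.radians(.5)),speed=40); bot.dwell(.2); st("relax")
bot.move_gripper(85); st("open")
bot.servo_line((X,Y,245),speed=100); bot.dwell(.2); st("up")
c=snap("wrist"); cv2.imwrite("pics/end.png",cv2.resize(c["image"][90:282,128:384],(800,600),interpolation=cv2.INTER_CUBIC))
us,vs=np.meshgrid(range(150,380,2),range(60,280,2))
P=np.array([at_d(c,a,b) for a,b in zip(us.ravel(),vs.ravel())]); Q=P[(P[:,2]>122)&(P[:,2]<150)]
Q=Q[np.hypot(Q[:,0]-X,Q[:,1]-Y)<60]
print(np.median(Q[:,2]),cv2.minAreaRect(Q[:,:2].astype(np.float32)))
E
```

```text
relax 25.7 [ 494.9 -147.6  131.3] [-4.5 -3.6  0.7] [-0.6   0.95  0.37] 14.5
open 26.4 [ 494.9 -147.5  131.1] [ 0.1  0.4 -0.3] [-0.04 -0.04 -0.01] 85.0
up 27.8 [ 494.8 -147.5  244.6] [ 0.4  0.5 -0.3] [0.   0.   0.01] 85.4
137.53701525383582 ((494.2768249511719, -146.07537841796875), (15.92263126373291, 86.8975830078125), 2.2318994998931885)
```

View pics/end.png

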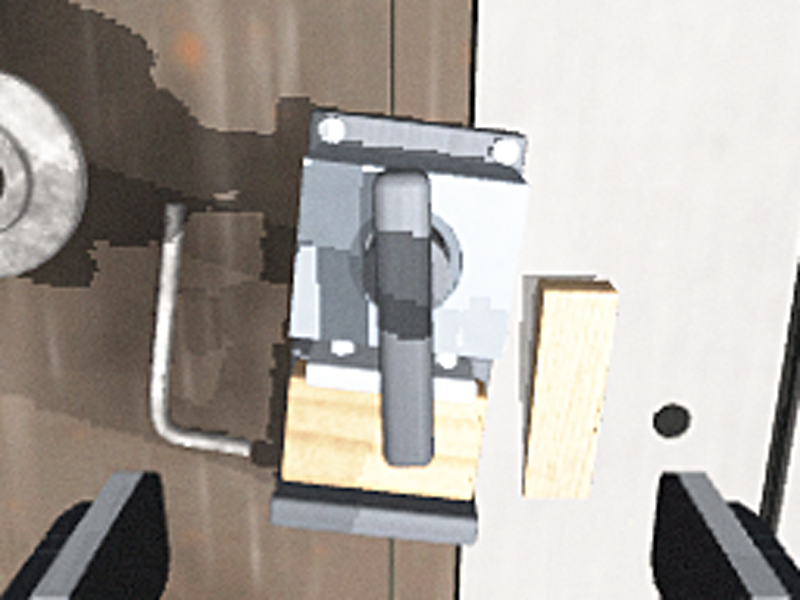

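The key stands fully seated: its bar top reads about 139 mm (18+121), with the middle of the bar at picture pixel (403,320). The white jaw at (390,380) now meets the oak, and the wedge and L-key are undisturbed.

```bash
python3 -c "
from rig import bot
print(bot.finish_job())"
```

```text
the job is handed in; nothing more can be done
None
```

The big T-key is seated in the cam screw, which is turned clockwise to its stop with the jaw against the wood; the key was left standing, and the job was handed in at about 28 s.

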